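# Draw the vial carriage out of its heater with the hook and cam-lock it

## Robot

A 6-joint arm with a two-finger parallel gripper is mounted at the origin on the work surface; the furniture and walls round the work are solid. World frame = base frame: x ahead of the robot, y to its left, z up, the work surface at z = 0. Lengths are in mm, angles in degrees, forces in N, time in s.
With the tool pointing down it reaches from about 275 to 975 mm from the base axis. Payload 8.4 kg.
Tool frame: the origin (TCP) lies between the finger pads; the fingertips stand env.nose_length ahead of it and the grasp point (between the pads) lies 8 mm behind it (env.nose_length is the distance from the TCP to the fingertips, in mm); z points along the fingers, y is the line along which they close (so a half turn about z gives the same grasp; the last joint's range is limited). The gripper opens to 92 mm and grips with 3 to 60 N. Pads are 20 mm wide; open, the fingers measure 128 mm over their backs; the gripper's body (75 mm by 189 mm) begins 69 mm behind the grasp point.
Start: joints at [76.352, 20.225, 93.587, -0, 66.188, -0.138], TCP at [146.011, 607.708, 225.583] pointing down, gripper open.
Joint ranges: [-150.9, 150.9], [-52.94, 120.26], [3.33, 152.33], [-74.26, 254.26], [0, 154.13], [-172.89, 172.89]. Speed limits (degrees/s): [127.2, 127.2, 159.86, 180, 180, 180].

## Interface

Orientations are given as a 3x3 rotation matrix whose columns are the frame's x, y, z axes.
In Python, from workcell import env gives the robot as it stands. The module is installed in compiled form; this text tells all that it offers.
- The arm moves only by the tool servo_tool, never from a script. Its argument "series" is a list of rows, each an object of numbers: "x", "y", "z": the shift along the tool's x, y, z in cm; "twist": the turn about the tool's z in rad; "hand": the finger opening in cm, from 0 to 9.19. In form: [{"x": .., "y": .., "z": .., "twist": .., "hand": ..}, ...]. A call has exactly 10 rows; each row shifts and turns the commanded pose from where the row before left it, along the tool's axes as they then stand; what a row does not reach is not made up. A row lasts 1/12 s, in which the tool goes at most 41.7 mm and 7.16 degrees, less where a joint would pass 70% of its speed; a pose out of reach is approached as far as the arm can. A call with a gripper value outside its range is refused whole. The fingers move at their own pace and stop on an object; "force" is the grip in N (left out, the last holds). Time passes only in rows, so rows that do not move let the fingers close, or fill a call up. It gives the time, the measured TCP pose, the force, the opening and the grip force at its end, in the units of the state.
- env.get_obs(): the state, without advancing time (a new reading comes with each control period).
- env.snapshot(name): name is "side" or "top" or "wrist"; returns the picture (480x640x3 uint8, blue, green, red); there is no depth.
- env.get_calibration(name): a dict with "fx", "fy", "cx", "cy" (pixels), "R" (3x3) and "t" (3): a world point X has camera coordinates R X + t. Camera axes: x right, y down, z forward; pixel columns grow to the right and rows downward; lengths in mm; the calibration is good to about 2 mm. A picture is of the moment at which its call begins: read the wrist's pose just before it. get_calibration takes no time and is no camera call; for the wrist camera it gives the pose at the moment of the call.
- env.close_job(): hands the job in; it is judged then, once.
The state is a dict: "t": time; "joints": joint angles; "joint_vel": joint speeds; "effort": joint torques, N m; "eef_pos": TCP position; "orientation": TCP orientation; "wrist_force": force on the tool from outside, world axes, zero at the start; "wrist_torque": the same for the moment, N m; "opening": finger opening in mm; "gripper_force": force on a finger pad.
Only numpy, scipy, OpenCV 4.12 (cv2) and the standard library are available. Lean on these libraries where they do the work, as an engineer would, in place of code of your own. Each camera call takes 0.05 s, during which the arm holds its last target. There are 200 camera calls.

## Task

The vial carriage of the bench heater is pushed home and its pull ring sits out of reach under the yellow guard ledge. Take the hook, catch the ring with it and draw the carriage out as far as it goes; then flip the red cam lever over so that it snaps down and locks the carriage there. Leave the hook lying on the worktop, and do not knock over or shove the jar, the sand timer or the steel sampling tube.

Things in the scene. Friction and masses are not known exactly. Their poses are not given: they have to be found in the camera images.
- heater: Fixed bench vial heater: white oven box, an open bay before it, then an aluminium guide head with a red cam lever on top. Origin on the worktop under the lever's hinge; x points level into the oven (the carriage comes out along -x), z up. Head x -12..40 mm, 64 wide, 88 high; base plate x -12..240, up to 124 wide, 12 high; oven x 135..240, 142 wide, 150 high.
- guard_edge (a point): Middle of the front edge of the yellow guard ledge, at its underside, 80 mm above the worktop (top 89 mm), at x = -98 mm in the heater's frame. The ledge is a plate 96 wide that runs back from here to the head at x = -12 mm; the space below it is open at the front and at both sides.
- carriage (a joint): How far the carriage with its flat draw bar (22 wide, heights 24..34 mm) is drawn out along the heater's -x, m: 0 = pushed home, 0.090 = against a rigid stop. It starts within 12 mm of home. It stays where it is left, with 2 to 4 N of friction while the lever is open; with the lever locked a brake pad in the head holds the bar fast.
- pull_pin (a point): Upright pin in the nose of the draw bar, 29 mm above the worktop, at x = -20 mm minus the carriage's travel in the heater's frame. On it swivels the pull ring, flat and level: hole 24 mm, 40 mm over all, 8 mm round bar (heights 25..33 mm), hole centre 28 mm from the pin, towards -x when straight. It starts swung 0 to 0.85 rad to either side, not given, hidden from above: feel for it.
- lever_hinge (a point): Middle of the red cam lever's hinge axis, 104 mm above the worktop on top of the guide head; the axis runs along the heater's y. The lever moves in the heater's mid-plane (y = 0); it is 20 to 22 wide, 11 to 14 thick and reaches 102 mm from the hinge.
- lever (a joint): Cam lever angle, rad: 0 = wide open, leaning back over the bay 40 degrees above level; it starts at 0..0.5. Growing, it is upright at 0.87, comes over towards the heater's -x and ends at 2.3 = locked, lying forward over the guard, 8 degrees above level. From about 0.8 the cam pushes back, up to some 9 N at its end; past 1.95 it snaps down to 2.3; let go well before, it springs back.
- lever_tip (a point): Middle of the outer end of the red lever, 102 mm from its hinge axis.
- hook_grip (a point): Centre of the wooden grip of the hook tool (0.09 to 0.14 kg), 18 mm above its flat underside. Grip 98 long (x), 22 wide (y), 36 high. x points to the hook end, z up as it lies. From the grip's front an 8 mm steel shank, 27.5 mm above the underside, runs to x = 105 mm and there turns straight down to 2 mm above the underside's level. It lies flat on the worktop.
- hook_tip (a point): Point in the hook's turned-down end, 4 mm above the level of the grip's underside: 105 mm in front of hook_grip along the tool's x and 14 mm lower.
- sample_jar: Glass jar with a green cap, 64 across, 136 high, standing; bystander. Origin at the centre of its underside.
- sand_timer: Sand timer with green ends, 42 across, 104 high, standing; bystander. Origin at the centre of its underside.
- sampler_tube: Steel gas sampling tube with a brass side nipple, 163 long, 22 thick, lying on the worktop; bystander. Origin at the centre of its underside.

How it is judged (in metres and radians):
On the way, in this order (a step that is already met when the one before it is completed fails the run):
1. the hook has drawn the carriage out to its stop (value of joint carriage above 0.085 m and horizontal distance between hook_tip and pull_pin below 0.055 m and height (world z) of hook_tip below 0.06 m), for 0.1 s.
2. the cam lever is over centre and down, with the carriage out (value of joint carriage above 0.085 m and value of joint lever above 2.15 rad), for 0.2 s.
At the end, for the whole second after the job is handed in: The carriage is out against its stop (travel over 0.085 m), the cam lever is down past centre (over 2.15 rad), and the hook lies on the worktop (middle of its grip under 30 mm, hook end under 40 mm high) (all of step 2 and height (world z) of hook_grip below 0.03 m and height (world z) of hook_tip below 0.04 m); the robot touches nothing.
It fails at once if the jar is shoved more than 30 mm or tipped (distance of sample_jar from where it was at the start of the episode above 0.03 m or angle between sample_jar's own z axis and vertical above 0.4 rad).
It fails at once if the sand timer is shoved more than 30 mm or tipped (distance of sand_timer from where it was at the start of the episode above 0.03 m or angle between sand_timer's own z axis and vertical above 0.4 rad).
It fails at once if the sampling tube is shoved more than 30 mm (distance of sampler_tube from where it was at the start of the episode above 0.03 m).
It also fails if it takes over 67 s, if anything falls off the work surface, if the arm or the gripper's body presses on something with over 40 N, if the wrist force passes 120 N, or if a joint passes its speed limit or range.

## Working session

There is one attempt and no reset: what is moved stays moved. The work goes in short steps, Python scripts to look and compute and a tool call to move; the robot and the scene stay as the last step left them, time stands still between calls to the robot, and variables do not carry over. Pictures are saved under pics/ and viewed, at most 10 in all, crops included, and the job is handed in when it is done.

Besides the shell and the picture viewer there is one more tool, called after ">>>" as name(argument=value, ...), one argument or row to a line, values as JSON. servo_tool: Moves the arm, as the interface text tells. Its arguments: {"type":"object","properties":{"series":{"type":"array"},"force":{"type":"number"}},"required":["series"]}

```bash
mkdir -p pics; python3 - <<'E'
from workcell import env
import cv2
o=env.get_obs();print(o['t'],o['eef_pos'],o['orientation'],env.nose_length)
for n in('side','top'):
    cv2.imwrite(f'pics/{n}0.png',env.snapshot(n)); c=env.get_calibration(n); print(n,c)
E
```

```text
0.0 [145.89253988 607.22771154 224.86165973] [[-9.72331144e-01  2.33606628e-01 -3.00217162e-04]
 [ 2.33606819e-01  9.72330176e-01 -1.37233175e-03]
 [-2.86755862e-05 -1.40449367e-03 -9.99999013e-01]] 11.0
side {'fx': 442.32447184359825, 'fy': 442.32447184359825, 'cx': 315.0551510092483, 'cy': 235.41148036448297, 'R': array([[-0.99354161, -0.1129905 , -0.01040238],
       [-0.08886743,  0.83185912, -0.54782569],
       [ 0.07055242, -0.54336319, -0.83652782]]), 't': array([562.61082193, 242.11963942, 833.54415693])}
top {'fx': 520.0045475852307, 'fy': 520.0045475852307, 'cx': 317.98877129431656, 'cy': 238.4626685523652, 'R': array([[-0.01029455, -0.99915102, -0.03989067],
       [-0.9866496 ,  0.01663376, -0.16200579],
       [ 0.16253179,  0.03769034, -0.98598319]]), 't': array([-114.60432127,  598.02725516, 1028.12489881])}
```

View pics/top0.png

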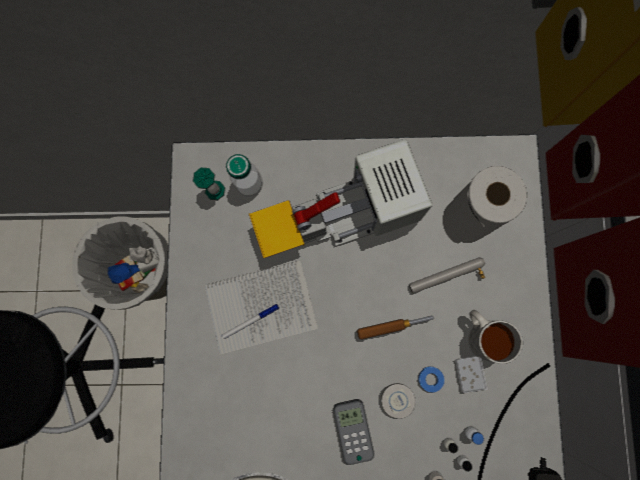

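View pics/side0.png

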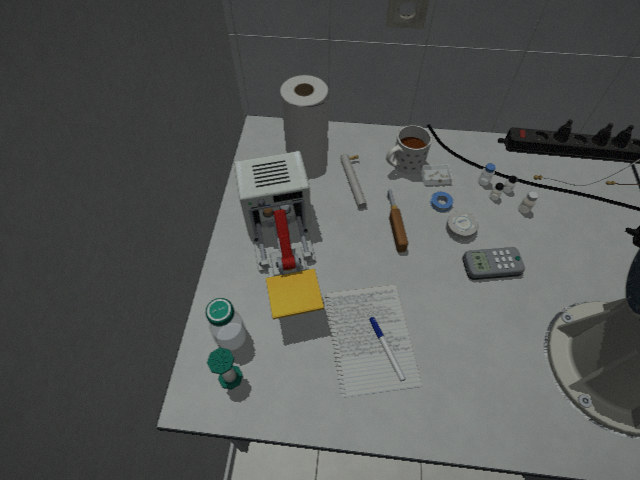

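Top view: yellow ledge at about (276,229), red lever (318,208), hook grip (382,329) with its shank end near (433,318), jar (240,170), timer (208,182), tube (447,275). The side view shows the same things.

```bash
cat > h.py <<'E'
import numpy as np, cv2
from workcell import env
def ray(c,px,z):
    R,t=c['R'],c['t']; o=-R.T@t
    d=R.T@np.array([(px[0]-c['cx'])/c['fx'],(px[1]-c['cy'])/c['fy'],1])
    return o+d*(z-o[2])/d[2]
def proj(c,X):
    p=c['R']@np.asarray(X,float)+c['t']; return np.array([c['fx']*p[0]/p[2]+c['cx'],c['fy']*p[1]/p[2]+c['cy']])
def mask(im,lo,hi,roi=None):
    m=cv2.inRange(cv2.cvtColor(im,cv2.COLOR_BGR2HSV),np.array(lo),np.array(hi))
    if roi:
        k=np.zeros_like(m);x0,y0,x1,y1=roi;k[y0:y1,x0:x1]=1;m=m*k
    return m
def big(m):
    return max(cv2.findContours(m,cv2.RETR_EXTERNAL,cv2.CHAIN_APPROX_NONE)[0],key=cv2.contourArea)
E
python3 - <<'E'
from h import *
np.set_printoptions(precision=1,suppress=True)
for n,rois in (('top',((230,180,320,270),(280,180,350,230),(350,310,415,345),(400,250,490,300))),('side',((250,260,340,330),(265,200,300,275),(385,195,415,260),(335,145,375,215)))):
    im=cv2.imread(f'pics/{n}0.png');c=env.get_calibration(n)
    y=big(mask(im,(18,120,100),(32,255,255),rois[0])); r=cv2.minAreaRect(y)
    P=np.array([ray(c,p,89)[:2] for p in cv2.boxPoints(r)]); print(n,'ledge',r,'\n',P,P.mean(0))
    red=big(mask(im,(0,150,60),(8,255,255),rois[1])|mask(im,(172,150,60),(180,255,255),rois[1])); r=cv2.minAreaRect(red)
    print('lever px',cv2.boxPoints(r).tolist())
    g=big(mask(im,(5,100,40),(18,255,255),rois[2])); r=cv2.minAreaRect(g)
    b=cv2.boxPoints(r);P=np.array([ray(c,p,30)[:2] for p in b]);print('grip',b.tolist(),P,P.mean(0))
c=env.get_calibration('top')
print('hooktip top',ray(c,(433,318),27.5)); print('tube ends',ray(c,(411,289),11),ray(c,(484,262),11))
print('jar',ray(c,(239,166),136),'timer',ray(c,(206,177),104), 'mug',ray(c,(497,342),90))
E
```

```text
top ledge ((275.72314453125, 228.60922241210938), (46.8648681640625, 43.081085205078125), 71.07535552978516) 
 [[642.8  16.5]
 [670.  -65.7]
 [579.2 -95.9]
 [552.5 -14.9]] [611.1 -40. ]
lever px [[292.3169860839844, 213.89413452148438], [335.7450256347656, 191.55972290039062], [341.2879333496094, 202.337646484375], [297.8598937988281, 224.67205810546875]]
grip [[356.3258056640625, 329.07861328125], [407.15728759765625, 317.3482666015625], [409.5673828125, 327.7921142578125], [358.73590087890625, 339.5224609375]] [[ 411.  -198.2]
 [ 433.5 -301.9]
 [ 412.5 -305.9]
 [ 390.1 -202.6]] [ 411.8 -252.2]
side ledge ((294.0384826660156, 292.6922607421875), (40.59604263305664, 52.36301040649414), 78.69007110595703) 
 [[669.6 -63.8]
 [575.  -96.4]
 [551.3 -15.6]
 [641.1  14.3]] [609.2 -40.4]
lever px [[272.5924377441406, 210.826416015625], [284.1849060058594, 208.65283203125], [294.9509582519531, 266.0716857910156], [283.3584899902344, 268.2452697753906]]
grip [[387.0588684082031, 210.23532104492188], [398.1177062988281, 207.47061157226562], [408.6471252441406, 249.5882568359375], [397.5882873535156, 252.35296630859375]] [[ 435.7 -293.1]
 [ 411.  -303.5]
 [ 387.6 -193.6]
 [ 410.8 -184.2]] [ 411.3 -243.6]
hooktip top [ 431.6 -354.4   27.5]
tube ends [ 492.1 -314.5   11. ] [ 546.5 -468.6   11. ]
jar [727.3  26.4 136. ] timer [716.   99.2 104. ] mug [ 384.9 -461.5   90. ]
```

>>> servo_tool(
  series=[
    {"twist": 0.1134},
    {"twist": 0.1134},
    {"twist": 0.1134},
    {"twist": 0.1134},
    {"twist": 0.1134},
    {"twist": 0.1134},
    {"twist": 0.1134},
    {"twist": 0.1134},
    {"twist": 0.1134},
    {"twist": 0.1134},
  ],
)

```text
invalid input
```

>>> servo_tool(
  series=[
    {"x": -3.7,"y": 0.4},
    {"x": -3.7,"y": 0.4},
    {"x": -3.7,"y": 0.4},
    {"x": -3.7,"y": 0.4},
    {"x": -3.7,"y": 0.4},
    {"x": -3.7,"y": 0.4},
    {"x": -3.7,"y": 0.4},
    {"x": -3.7,"y": 0.4},
    {"x": -3.7,"y": 0.4},
    {"x": -3.7,"y": 0.4},
  ],
)

```text
invalid input
```

>>> servo_tool(
  series=[
    {"x": -3.7,"y": 0.4},
    {"x": -3.7,"y": 0.4},
    {"x": -3.7,"y": 0.4},
    {"x": -3.7,"y": 0.4},
    {"x": -3.7,"y": 0.4},
    {"x": -3.7,"y": 0.4},
    {"x": -3.7,"y": 0.4},
    {"x": -3.7,"y": 0.4},
    {"x": -3.7,"y": 0.4},
    {"x": -3.7,"y": 0.4},
  ],
)

```text
invalid input
```

>>> servo_tool(
  series=[
    {"x": 0,"y": 0,"z": 0,"twist": 0.1134,"hand": 9},
    {"x": 0,"y": 0,"z": 0,"twist": 0.1134,"hand": 9},
    {"x": 0,"y": 0,"z": 0,"twist": 0.1134,"hand": 9},
    {"x": 0,"y": 0,"z": 0,"twist": 0.1134,"hand": 9},
    {"x": 0,"y": 0,"z": 0,"twist": 0.1134,"hand": 9},
    {"x": 0,"y": 0,"z": 0,"twist": 0.1134,"hand": 9},
    {"x": 0,"y": 0,"z": 0,"twist": 0.1134,"hand": 9},
    {"x": 0,"y": 0,"z": 0,"twist": 0.1134,"hand": 9},
    {"x": 0,"y": 0,"z": 0,"twist": 0.1134,"hand": 9},
    {"x": 0,"y": 0,"z": 0,"twist": 0.1134,"hand": 9},
  ],
)

```text
t: 0.93
eef_pos: [145.9, 607.5, 225.2]
orientation: [[-0.194, 0.981, -0.0], [0.981, 0.194, -0.001], [-0.001, -0.0, -1.0]]
wrist_force: [-0.6, -0.1, 0.6]
opening: 90.1
gripper_force: 0.0
```

>>> servo_tool(
  series=[
    {"x": -3.7,"y": 0.4,"z": 0,"twist": 0,"hand": 9},
    {"x": -3.7,"y": 0.4,"z": 0,"twist": 0,"hand": 9},
    {"x": -3.7,"y": 0.4,"z": 0,"twist": 0,"hand": 9},
    {"x": -3.7,"y": 0.4,"z": 0,"twist": 0,"hand": 9},
    {"x": -3.7,"y": 0.4,"z": 0,"twist": 0,"hand": 9},
    {"x": -3.7,"y": 0.4,"z": 0,"twist": 0,"hand": 9},
    {"x": -3.7,"y": 0.4,"z": 0,"twist": 0,"hand": 9},
    {"x": -3.7,"y": 0.4,"z": 0,"twist": 0,"hand": 9},
    {"x": -3.7,"y": 0.4,"z": 0,"twist": 0,"hand": 9},
    {"x": -3.7,"y": 0.4,"z": 0,"twist": 0,"hand": 9},
  ],
)

```text
t: 1.77
eef_pos: [258.9, 251.4, 225.4]
orientation: [[-0.2, 0.98, 0.0], [0.98, 0.2, -0.0], [-0.0, 0.0, -1.0]]
wrist_force: [0.4, 0.3, -0.0]
opening: 90.1
gripper_force: 0.0
```

>>> servo_tool(
  series=[
    {"x": -3.7,"y": 0.4,"z": 0,"twist": 0,"hand": 9},
    {"x": -3.7,"y": 0.4,"z": 0,"twist": 0,"hand": 9},
    {"x": -3.7,"y": 0.4,"z": 0,"twist": 0,"hand": 9},
    {"x": -3.7,"y": 0.4,"z": 0,"twist": 0,"hand": 9},
    {"x": -3.7,"y": 0.4,"z": 0,"twist": 0,"hand": 9},
    {"x": -3.7,"y": 0.4,"z": 0,"twist": 0,"hand": 9},
    {"x": -3.7,"y": 0.4,"z": 0,"twist": 0,"hand": 9},
    {"x": -3.7,"y": 0.4,"z": 0,"twist": 0,"hand": 9},
    {"x": -3.7,"y": 0.4,"z": 0,"twist": 0,"hand": 9},
    {"x": -3.7,"y": 0.4,"z": 0,"twist": 0,"hand": 9},
  ],
)

```text
t: 2.6
eef_pos: [372.0, -103.5, 225.6]
orientation: [[-0.199, 0.98, 0.0], [0.98, 0.199, 0.0], [-0.0, 0.0, -1.0]]
wrist_force: [1.0, 1.4, -0.1]
opening: 90.3
gripper_force: 0.0
```

>>> servo_tool(
  series=[
    {"x": -2.8,"y": 0.2,"z": 1,"twist": 0,"hand": 9},
    {"x": -2.8,"y": 0.2,"z": 1,"twist": 0,"hand": 9},
    {"x": -2.8,"y": 0.2,"z": 1,"twist": 0,"hand": 9},
    {"x": -2.8,"y": 0.2,"z": 1,"twist": 0,"hand": 9},
    {"x": -2.8,"y": 0.2,"z": 1,"twist": 0,"hand": 9},
    {"x": 0,"y": 0,"z": 0,"twist": 0,"hand": 9},
    {"x": 0,"y": 0,"z": 0,"twist": 0,"hand": 9},
    {"x": 0,"y": 0,"z": 0,"twist": 0,"hand": 9},
    {"x": 0,"y": 0,"z": 0,"twist": 0,"hand": 9},
    {"x": 0,"y": 0,"z": 0,"twist": 0,"hand": 9},
  ],
)

```text
t: 3.43
eef_pos: [409.8, -235.7, 176.0]
orientation: [[-0.201, 0.98, 0.0], [0.98, 0.201, -0.0], [-0.0, 0.0, -1.0]]
wrist_force: [0.4, 0.1, -1.0]
opening: 89.7
gripper_force: 0.0
```

```bash
python3 - <<'E'
from h import *
o=env.get_obs();c=env.get_calibration('wrist');im=env.snapshot('wrist');cv2.imwrite('pics/w1.png',im)
print(o['t'],o['eef_pos'],o['orientation'][0])
m=mask(im,(5,100,40),(18,255,255));b=cv2.boxPoints(cv2.minAreaRect(big(m)));print(b)
P=np.array([ray(c,p,36)[:2] for p in b]);print(P,P.mean(0))
E
```

```text
3.4333 [ 409.79862493 -235.74688168  175.99973015] [-2.00616001e-01  9.79669892e-01  3.50572439e-04]
[[315. 190.]
 [337. 190.]
 [337. 292.]
 [315. 292.]]
[[ 391.45114739 -201.542328  ]
 [ 410.66616577 -197.60854615]
 [ 430.88180498 -293.11737776]
 [ 410.15696448 -297.35276205]] [ 410.78902065 -247.40525349]
```

View pics/w1.png

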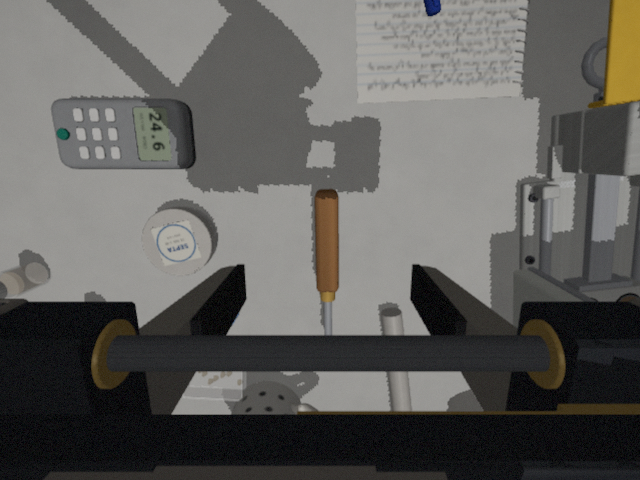

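The wrist view shows the hook grip centred at (326,241), aligned with the tool. It also shows the pull ring peeking out beside the ledge at about (597,65), swung towards the robot. I'll measure that too.

```bash
cat >> h.py <<'E'
u=np.array([.316,-.949]);v=np.array([.949,.316]);O=np.array([627.6,-92.4])
def heat(p): d=np.asarray(p)[:2]-O; return np.array([d@u,d@v])
def world(x,y): return O+x*u+y*v
E
python3 - <<'E'
from h import *
c=env.get_calibration('wrist');im=cv2.imread('pics/w1.png')
print(env.get_obs()['t'])
for p in ((583,62),(590,42),(590,84),(600,38),(600,92),(594,62),(604,48)): print(p,heat(ray(c,p,29)).round(1))
print('ledge edge',heat(ray(c,(607,104),89)),heat(ray(c,(612,0),89)))
cv2.imwrite('pics/w1c.png',cv2.resize(im[0:220,480:640],None,fx=3.6,fy=2.7,interpolation=cv2.INTER_NEAREST))
E
```

```text
3.4833
(583, 62) [-49.3 -22.5]
(590, 42) [-63.9 -17.7]
(590, 84) [-31.3 -15.5]
(600, 38) [-65.9  -9.7]
(600, 92) [-23.8  -6.6]
(594, 62) [-48.2 -13.3]
(604, 48) [-57.9  -5.8]
ledge edge [-10.70032792 -47.76971255] [-74.42348929 -49.59976078]
```

View pics/w1c.png

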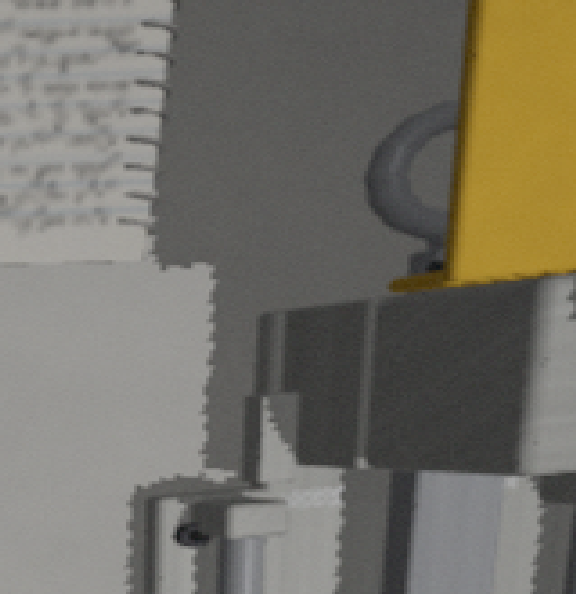

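```bash
python3 - <<'E'
from h import *
from scipy.optimize import least_squares
c=env.get_calibration('wrist')
q=[(366,177),(380,140),(410,113),(440,102),(455,100),(375,210),(395,230),(410,238)]
P=np.array([heat(ray(c,(480+a/3.6,b/2.7),29)) for a,b in q])
r=least_squares(lambda s:np.hypot(*(P-s).T)-20,[-45,0]);print(P.round(1),r.x,r.fun.round(1))
q=[(455,133),(430,145),(413,175),(420,195),(445,213)]
P=np.array([heat(ray(c,(480+a/3.6,b/2.7),29)) for a,b in q]);r=least_squares(lambda s:np.hypot(*(P-s).T)-12,[-45,0]);print(r.x,r.fun.round(1))
print('eye',heat(ray(c,(480+430/3.6,260/2.7),29)))
E
```

```text
[[-46.6 -23.4]
 [-56.8 -20.8]
 [-63.6 -14.5]
 [-65.9  -7.9]
 [-66.   -4.5]
 [-36.8 -20.7]
 [-30.4 -15.7]
 [-27.6 -12. ]] [-46.28554349  -3.62016197] [-0.2  0.2  0.4  0.  -0.3 -0.4 -0.   0.5]
[-45.50250495  -0.399757  ] [-0.3  0.3  0.2 -0.4  0.2]
eye [-20.41638865  -6.79694093]
```

>>> servo_tool(
  series=[
    {"x": 0,"y": 0.05,"z": 3,"twist": 0,"hand": 9},
    {"x": 0,"y": 0.05,"z": 3,"twist": 0,"hand": 9},
    {"x": 0,"y": 0,"z": 3,"twist": 0,"hand": 9},
    {"x": 0,"y": 0,"z": 3,"twist": 0,"hand": 9},
    {"x": 0,"y": 0,"z": 2,"twist": 0,"hand": 9},
    {"x": 0,"y": 0,"z": 1.6,"twist": 0,"hand": 9},
    {"x": 0,"y": 0,"z": 0,"twist": 0,"hand": 9},
    {"x": 0,"y": 0,"z": 0,"twist": 0,"hand": 1},
    {"x": 0,"y": 0,"z": 0,"twist": 0,"hand": 1},
    {"x": 0,"y": 0,"z": 0,"twist": 0,"hand": 1},
  ],
  force=40,
)

```text
t: 4.32
eef_pos: [411.8, -236.7, 20.9]
orientation: [[-0.2, 0.98, 0.002], [0.98, 0.2, -0.001], [-0.002, 0.002, -1.0]]
wrist_force: [0.5, -1.3, -0.6]
opening: 72.5
gripper_force: 0.0
```

>>> servo_tool(
  series=[
    {"x": 0,"y": 0,"z": 0,"twist": 0,"hand": 1},
    {"x": 0,"y": 0,"z": 0,"twist": 0,"hand": 1},
    {"x": 0,"y": 0,"z": 0,"twist": 0,"hand": 1},
    {"x": 0,"y": 0,"z": 0,"twist": 0,"hand": 1},
    {"x": 0,"y": 0,"z": 0,"twist": 0,"hand": 1},
    {"x": 0,"y": 0,"z": 0,"twist": 0,"hand": 1},
    {"x": 0,"y": 0,"z": 0,"twist": 0,"hand": 1},
    {"x": 0,"y": 0,"z": 0,"twist": 0,"hand": 1},
    {"x": 0,"y": 0,"z": 0,"twist": 0,"hand": 1},
    {"x": 0,"y": 0,"z": 0,"twist": 0,"hand": 1},
  ],
)

```text
t: 5.15
eef_pos: [410.6, -236.3, 19.5]
orientation: [[-0.2, 0.98, -0.0], [0.98, 0.2, 0.0], [0.0, -0.0, -1.0]]
wrist_force: [-1.6, 0.4, 1.3]
opening: 21.7
gripper_force: 40.0
```

>>> servo_tool(
  series=[
    {"x": 0,"y": 0,"z": -2.7,"twist": 0,"hand": 1},
    {"x": 0,"y": 0,"z": -2.7,"twist": -0.06,"hand": 1},
    {"x": 0,"y": 0,"z": -2.7,"twist": -0.06,"hand": 1},
    {"x": 2,"y": 1.46,"z": 0,"twist": 0,"hand": 1},
    {"x": 2,"y": 1.46,"z": 0,"twist": 0,"hand": 1},
    {"x": 2,"y": 1.46,"z": 0,"twist": 0,"hand": 1},
    {"x": 2,"y": 1.46,"z": 0,"twist": 0,"hand": 1},
    {"x": 2,"y": 1.46,"z": 0,"twist": 0,"hand": 1},
    {"x": 2,"y": 1.46,"z": 0,"twist": 0,"hand": 1},
    {"x": 2,"y": 1.46,"z": 0,"twist": 0,"hand": 1},
  ],
)

```text
t: 5.98
eef_pos: [463.9, -70.1, 100.5]
orientation: [[-0.315, 0.949, 0.0], [0.949, 0.315, 0.0], [0.0, 0.0, -1.0]]
wrist_force: [0.3, -0.7, -1.0]
opening: 21.7
gripper_force: 40.0
```

>>> servo_tool(
  series=[
    {"x": 2,"y": 1.46,"z": 0,"twist": 0,"hand": 1},
    {"x": 2,"y": 1.46,"z": 0,"twist": 0,"hand": 1},
    {"x": 2,"y": 1.46,"z": 0,"twist": 0,"hand": 1},
    {"x": 2,"y": 1.46,"z": 0,"twist": 0,"hand": 1},
    {"x": 2,"y": 1.46,"z": 0,"twist": 0,"hand": 1},
    {"x": 2,"y": 1.46,"z": 0,"twist": 0,"hand": 1},
    {"x": 2,"y": 1.46,"z": 0,"twist": 0,"hand": 1},
    {"x": 2,"y": 1.46,"z": 0,"twist": 0,"hand": 1},
    {"x": 2,"y": 1.46,"z": 0,"twist": 0,"hand": 1},
    {"x": 0,"y": 0,"z": 0,"twist": 0,"hand": 1},
  ],
)

```text
t: 6.82
eef_pos: [533.2, 144.5, 100.7]
orientation: [[-0.317, 0.948, 0.002], [0.948, 0.317, 0.002], [0.001, 0.002, -1.0]]
wrist_force: [0.2, -0.5, -1.2]
opening: 21.6
gripper_force: 40.0
```

```bash
python3 - <<'E'
from h import *
o=env.get_obs();c=env.get_calibration('wrist');im=env.snapshot('wrist');cv2.imwrite('pics/w2.png',im)
print(o['t'],o['eef_pos'],heat(o['eef_pos']),o['orientation'].round(3).tolist(),o['wrist_force'])
m=mask(im,(18,120,80),(32,255,255));r=cv2.minAreaRect(big(m))
for p in cv2.boxPoints(r): print(p,heat(ray(c,p,89)))
E
```

```text
6.8167 [533.20570862 144.4589724  100.65310522] [-254.60776088  -14.73274724] [[-0.317, 0.948, 0.002], [0.948, 0.317, 0.002], [0.001, 0.002, -1.0]] [ 0.22972483 -0.45154284 -1.20754229]
[390.9156  322.01837] [-231.1440634    21.02794401]
[398.43884 321.89087] [-231.22142784   25.25152191]
[399.54138 386.94   ] [-188.94733994   28.09337042]
[392.01813 387.0675 ] [-188.86477216   23.64255099]
```

View pics/w2.png

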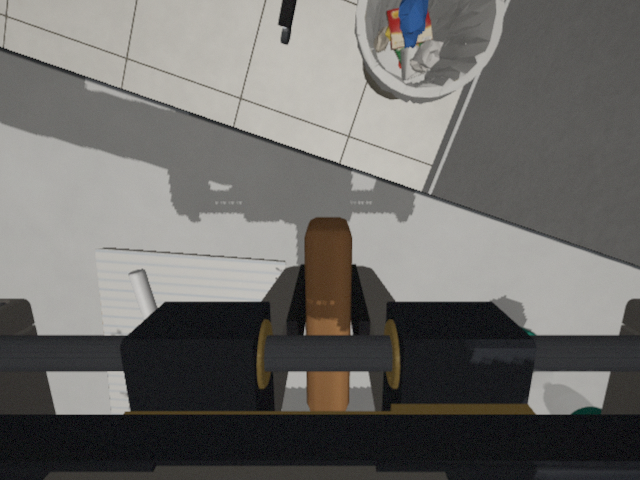

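>>> servo_tool(
  series=[
    {"x": 0,"y": 0.39,"z": 1.4,"twist": 0,"hand": 1},
    {"x": 0,"y": 0.39,"z": 1.4,"twist": 0,"hand": 1},
    {"x": 0,"y": 0.39,"z": 1.4,"twist": 0,"hand": 1},
    {"x": 0,"y": 0,"z": 0,"twist": 0,"hand": 1},
    {"x": -1.8,"y": 0,"z": 0,"twist": 0,"hand": 1},
    {"x": -1.8,"y": 0,"z": 0,"twist": 0,"hand": 1},
    {"x": -1.8,"y": 0,"z": 0,"twist": 0,"hand": 1},
    {"x": -1.8,"y": 0,"z": 0,"twist": 0,"hand": 1},
    {"x": -1.8,"y": 0,"z": 0,"twist": 0,"hand": 1},
    {"x": 0,"y": 0,"z": 0,"twist": 0,"hand": 1},
  ],
)

```text
t: 7.7
eef_pos: [571.6, 56.2, 59.3]
orientation: [[-0.314, 0.95, 0.001], [0.95, 0.314, -0.001], [-0.001, 0.0, -1.0]]
wrist_force: [0.6, -0.3, -1.2]
opening: 22.2
gripper_force: 40.0
```

>>> servo_tool(
  series=[
    {"x": 0,"y": 0,"z": 0,"twist": 0,"hand": 1},
    {"x": 0,"y": 0,"z": 0,"twist": 0,"hand": 1},
    {"x": 0,"y": 0,"z": 0.3,"twist": 0,"hand": 1},
    {"x": 0,"y": 0,"z": 0.3,"twist": 0,"hand": 1},
    {"x": 0,"y": 0,"z": 0.3,"twist": 0,"hand": 1},
    {"x": 0,"y": 0,"z": 0.15,"twist": 0,"hand": 1},
    {"x": 0,"y": 0,"z": 0.15,"twist": 0,"hand": 1},
    {"x": 0,"y": 0,"z": 0,"twist": 0,"hand": 1},
    {"x": 0,"y": 0,"z": 0,"twist": 0,"hand": 1},
    {"x": 0,"y": 0,"z": 0,"twist": 0,"hand": 1},
  ],
)

```text
t: 8.53
eef_pos: [571.1, 59.3, 46.6]
orientation: [[-0.316, 0.949, -0.0], [0.949, 0.316, -0.0], [-0.0, -0.0, -1.0]]
wrist_force: [-0.4, -0.1, -1.7]
opening: 22.0
gripper_force: 40.0
```

>>> servo_tool(
  series=[
    {"x": 0,"y": 0.1,"z": 0.3,"twist": 0,"hand": 1},
    {"x": 0,"y": 0.1,"z": 0.3,"twist": 0,"hand": 1},
    {"x": 0,"y": 0,"z": 0.3,"twist": 0,"hand": 1},
    {"x": 0,"y": 0,"z": 0.3,"twist": 0,"hand": 1},
    {"x": 0,"y": 0,"z": 0,"twist": 0,"hand": 1},
    {"x": 0.5,"y": 0,"z": 0,"twist": 0,"hand": 1},
    {"x": 0.5,"y": 0,"z": 0,"twist": 0,"hand": 1},
    {"x": 0.5,"y": 0,"z": 0,"twist": 0,"hand": 1},
    {"x": 0.5,"y": 0,"z": 0,"twist": 0,"hand": 1},
    {"x": 0.5,"y": 0,"z": 0,"twist": 0,"hand": 1},
  ],
)

```text
t: 9.37
eef_pos: [565.0, 84.0, 34.7]
orientation: [[-0.316, 0.949, 0.0], [0.949, 0.316, -0.0], [-0.0, 0.0, -1.0]]
wrist_force: [1.0, -3.0, -2.0]
opening: 21.9
gripper_force: 40.0
```

>>> servo_tool(
  series=[
    {"x": 0.8,"y": 0,"z": 0,"twist": 0,"hand": 1},
    {"x": 0.8,"y": 0,"z": 0,"twist": 0,"hand": 1},
    {"x": 0.8,"y": 0,"z": 0,"twist": 0,"hand": 1},
    {"x": 0.8,"y": 0,"z": 0,"twist": 0,"hand": 1},
    {"x": 0.8,"y": 0,"z": 0,"twist": 0,"hand": 1},
    {"x": 0.8,"y": 0,"z": 0,"twist": 0,"hand": 1},
    {"x": 0.8,"y": 0,"z": 0,"twist": 0,"hand": 1},
    {"x": 0.6,"y": 0,"z": 0,"twist": 0,"hand": 1},
    {"x": 0.4,"y": 0,"z": 0,"twist": 0,"hand": 1},
    {"x": 0,"y": 0,"z": 0,"twist": 0,"hand": 1},
  ],
)

```text
t: 10.2
eef_pos: [543.8, 147.2, 34.6]
orientation: [[-0.316, 0.949, -0.0], [0.949, 0.316, 0.0], [0.0, -0.0, -1.0]]
wrist_force: [0.8, 0.5, -1.6]
opening: 21.7
gripper_force: 40.0
```

>>> servo_tool(
  series=[
    {"x": 0.2,"y": 0,"z": 0,"twist": 0,"hand": 1},
    {"x": 0.2,"y": 0,"z": 0,"twist": 0,"hand": 1},
    {"x": 0.2,"y": 0,"z": 0,"twist": 0,"hand": 1},
    {"x": 0.2,"y": 0,"z": 0,"twist": 0,"hand": 1},
    {"x": 0.2,"y": 0,"z": 0,"twist": 0,"hand": 1},
    {"x": 0,"y": 0,"z": 0,"twist": 0,"hand": 1},
    {"x": 0,"y": 0,"z": 0,"twist": 0,"hand": 1},
    {"x": 0,"y": 0,"z": 0,"twist": 0,"hand": 1},
    {"x": 0,"y": 0,"z": 0,"twist": 0,"hand": 1},
    {"x": 0,"y": 0,"z": 0,"twist": 0,"hand": 1},
  ],
)

```text
t: 11.03
eef_pos: [541.2, 155.6, 34.6]
orientation: [[-0.315, 0.949, 0.0], [0.949, 0.315, -0.0], [-0.0, 0.0, -1.0]]
wrist_force: [2.0, -3.8, -2.0]
opening: 21.9
gripper_force: 40.0
```

>>> servo_tool(
  series=[
    {"x": 0.2,"y": 0,"z": 0,"twist": 0,"hand": 1},
    {"x": 0.2,"y": 0,"z": 0,"twist": 0,"hand": 1},
    {"x": 0.2,"y": 0,"z": 0,"twist": 0,"hand": 1},
    {"x": 0,"y": 0,"z": 0,"twist": 0,"hand": 1},
    {"x": 0,"y": 0,"z": 0,"twist": 0,"hand": 1},
    {"x": 0,"y": 0,"z": 0,"twist": 0,"hand": 1},
    {"x": 0,"y": 0,"z": 0,"twist": 0,"hand": 1},
    {"x": 0,"y": 0,"z": 0,"twist": 0,"hand": 1},
    {"x": 0,"y": 0,"z": 0,"twist": 0,"hand": 1},
    {"x": 0,"y": 0,"z": 0,"twist": 0,"hand": 1},
  ],
)

```text
t: 11.87
eef_pos: [541.3, 157.3, 34.5]
orientation: [[-0.318, 0.948, 0.003], [0.948, 0.318, -0.005], [-0.006, 0.001, -1.0]]
wrist_force: [13.3, -30.8, -7.3]
opening: 22.1
gripper_force: 40.0
```

>>> servo_tool(
  series=[
    {"x": -0.35,"y": 0,"z": 0,"twist": 0,"hand": 1},
    {"x": -0.35,"y": 0,"z": 0,"twist": 0,"hand": 1},
    {"x": -0.3,"y": 0,"z": 0,"twist": 0,"hand": 1},
    {"x": -0.3,"y": 0,"z": 0,"twist": 0,"hand": 1},
    {"x": 0,"y": 0,"z": 0,"twist": 0,"hand": 1},
    {"x": 0,"y": 0,"z": 0,"twist": 0,"hand": 1},
    {"x": 0,"y": 0,"z": -0.3,"twist": 0,"hand": 1},
    {"x": 0,"y": 0,"z": -0.3,"twist": 0,"hand": 1},
    {"x": 0,"y": 0,"z": -0.3,"twist": 0,"hand": 1},
    {"x": 0,"y": 0,"z": 0,"twist": 0,"hand": 1},
  ],
)

```text
t: 12.7
eef_pos: [543.7, 149.4, 44.4]
orientation: [[-0.316, 0.949, 0.001], [0.949, 0.316, 0.0], [-0.0, 0.001, -1.0]]
wrist_force: [0.3, -0.5, -1.7]
opening: 21.8
gripper_force: 40.0
```

>>> servo_tool(
  series=[
    {"x": 0,"y": 0,"z": -1.9,"twist": 0,"hand": 1},
    {"x": 0,"y": -3.2,"z": -1.8,"twist": 0,"hand": 1},
    {"x": 0,"y": -3.2,"z": -1.8,"twist": 0,"hand": 1},
    {"x": 0,"y": -3.2,"z": 0,"twist": 0,"hand": 1},
    {"x": 0,"y": -3.2,"z": 0,"twist": 0,"hand": 1},
    {"x": -2.5,"y": -1,"z": 0,"twist": 0,"hand": 1},
    {"x": -2.5,"y": -1,"z": 0,"twist": 0,"hand": 1},
    {"x": -2.5,"y": -1,"z": 0,"twist": 0,"hand": 1},
    {"x": -2.5,"y": -1,"z": 0,"twist": 0,"hand": 1},
    {"x": -2.5,"y": -1,"z": 0,"twist": 0,"hand": 1},
  ],
)

```text
t: 13.53
eef_pos: [413.7, -26.8, 99.0]
orientation: [[-0.316, 0.949, 0.001], [0.949, 0.316, -0.0], [-0.0, 0.001, -1.0]]
wrist_force: [1.5, 1.1, -1.1]
opening: 21.7
gripper_force: 40.0
```

>>> servo_tool(
  series=[
    {"x": -2.5,"y": -1,"z": 0,"twist": 0,"hand": 1},
    {"x": -2.5,"y": -1,"z": 0,"twist": 0,"hand": 1},
    {"x": -2.5,"y": -1,"z": 0,"twist": 0,"hand": 1},
    {"x": -2.5,"y": -1,"z": 0,"twist": 0,"hand": 1},
    {"x": -2.5,"y": -1,"z": 0,"twist": 0,"hand": 1},
    {"x": -2.5,"y": -1,"z": 0,"twist": 0,"hand": 1},
    {"x": -2.5,"y": -1,"z": 0,"twist": 0,"hand": 1},
    {"x": 0,"y": 0,"z": 2,"twist": 0,"hand": 1},
    {"x": 0,"y": 0,"z": 2,"twist": 0,"hand": 1},
    {"x": 0,"y": 0,"z": 2,"twist": 0,"hand": 1},
  ],
)

```text
t: 14.37
eef_pos: [402.9, -214.7, 38.3]
orientation: [[-0.314, 0.949, 0.001], [0.949, 0.314, -0.001], [-0.001, 0.001, -1.0]]
wrist_force: [-0.7, -0.6, -1.2]
opening: 22.0
gripper_force: 40.0
```

>>> servo_tool(
  series=[
    {"x": 0,"y": 0,"z": 0.9,"twist": 0,"hand": 1},
    {"x": 0,"y": 0,"z": 0.5,"twist": 0,"hand": 1},
    {"x": 0,"y": 0,"z": 0.45,"twist": 0,"hand": 1},
    {"x": 0,"y": 0,"z": 0,"twist": 0,"hand": 1},
    {"x": 0,"y": 0,"z": 0,"twist": 0,"hand": 1},
    {"x": 0,"y": 0,"z": 0,"twist": 0,"hand": 5},
    {"x": 0,"y": 0,"z": 0,"twist": 0,"hand": 5},
    {"x": 0,"y": 0,"z": 0,"twist": 0,"hand": 5},
    {"x": 0,"y": 0,"z": 0,"twist": 0,"hand": 5},
    {"x": 0,"y": 0,"z": 0,"twist": 0,"hand": 5},
  ],
)

```text
t: 15.2
eef_pos: [402.8, -213.9, 20.3]
orientation: [[-0.316, 0.949, 0.0], [0.949, 0.316, -0.0], [-0.0, 0.0, -1.0]]
wrist_force: [0.7, 0.3, -0.4]
opening: 50.0
gripper_force: 0.0
```

>>> servo_tool(
  series=[
    {"x": 0,"y": 0,"z": -3,"twist": 0,"hand": 5},
    {"x": 0,"y": 0,"z": -3,"twist": 0,"hand": 5},
    {"x": 0,"y": 0,"z": -3,"twist": 0,"hand": 0},
    {"x": 0,"y": 0,"z": -3,"twist": 0,"hand": 0},
    {"x": 0,"y": 0,"z": -3,"twist": 0,"hand": 0},
    {"x": 0,"y": 0,"z": -3,"twist": 0,"hand": 0},
    {"x": 0,"y": 0,"z": -3,"twist": 0,"hand": 0},
    {"x": 0,"y": 0,"z": 0,"twist": 0,"hand": 0},
    {"x": 0,"y": 0,"z": 0,"twist": 0,"hand": 0},
    {"x": 0,"y": 0,"z": 0,"twist": 0,"hand": 0},
  ],
)

```text
t: 16.03
eef_pos: [402.2, -213.6, 229.5]
orientation: [[-0.316, 0.949, -0.0], [0.949, 0.316, 0.0], [0.0, -0.0, -1.0]]
wrist_force: [0.1, 0.6, -0.2]
opening: 0.6
gripper_force: 0.0
```

```bash
python3 - <<'E'
from h import *
o=env.get_obs();print(o['t'],o['eef_pos'],heat(o['eef_pos']))
a=env.snapshot('top');b=env.snapshot('side')
cv2.imwrite('pics/t3.png',a);cv2.imwrite('pics/s3.png',b)
cv2.imwrite('pics/m3.png',np.hstack([cv2.resize(a[120:360,180:480],(400,320)),cv2.resize(b[140:390,160:440],(400,320))]))
# lever: predicted tip pixels over angle
for n in('top','side'):
    c=env.get_calibration(n)
    for f in(0,.15,.3,.5):
        al=np.radians(40)+f; w=world(102*np.cos(al),0); print(n,f,proj(c,[*w,104+102*np.sin(al)]).round(0))
E
```

```text
16.0333 [ 402.18522254 -213.62153165  229.49004645] [  43.80816386 -252.22462781]
top 0 [339. 197.]
top 0.15 [333. 198.]
top 0.3 [327. 199.]
top 0.5 [317. 201.]
side 0 [279. 210.]
side 0.15 [279. 211.]
side 0.3 [280. 213.]
side 0.5 [281. 218.]
```

View pics/m3.png

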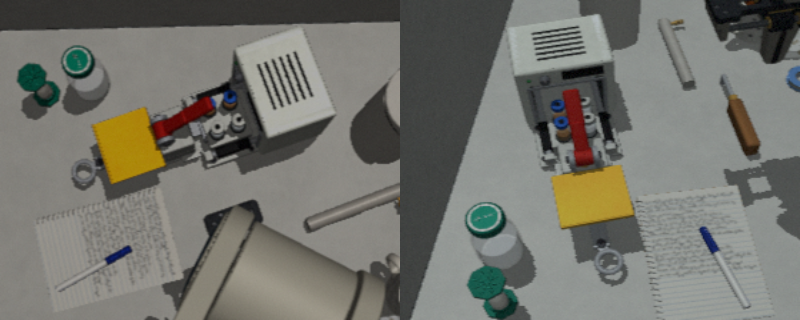

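The top and side views show the carriage out with the ring clear of the guard at top (84,172), the hook flat on the worktop, and the bystanders in place. The lever is still fully open.

>>> servo_tool(
  series=[
    {"x": -0.8,"y": 3.15,"z": 0,"twist": 0,"hand": 0},
    {"x": -0.8,"y": 3.15,"z": 0,"twist": 0,"hand": 0},
    {"x": -0.8,"y": 3.15,"z": 0,"twist": 0,"hand": 0},
    {"x": -0.8,"y": 3.15,"z": 0,"twist": 0,"hand": 0},
    {"x": -0.8,"y": 3.15,"z": 0,"twist": 0,"hand": 0},
    {"x": -0.8,"y": 3.15,"z": 0,"twist": 0,"hand": 0},
    {"x": -0.8,"y": 3.15,"z": 0,"twist": 0,"hand": 0},
    {"x": -0.6,"y": 3.15,"z": 0,"twist": 0,"hand": 0},
    {"x": 0,"y": 0,"z": 0,"twist": 0,"hand": 0},
    {"x": 0,"y": 0,"z": 0,"twist": 0,"hand": 0},
  ],
)

```text
t: 16.97
eef_pos: [661.4, -192.5, 227.3]
orientation: [[-0.317, 0.949, -0.003], [0.949, 0.317, 0.001], [0.002, -0.003, -1.0]]
wrist_force: [-1.1, -0.1, -0.2]
opening: 0.1
gripper_force: 0.0
```

>>> servo_tool(
  series=[
    {"x": 0,"y": 0,"z": 1,"twist": 0,"hand": 0},
    {"x": 0,"y": 0,"z": 1,"twist": 0,"hand": 0},
    {"x": 0,"y": 0,"z": 1,"twist": 0,"hand": 0},
    {"x": 0,"y": 0,"z": 1,"twist": 0,"hand": 0},
    {"x": 0,"y": 0,"z": 1,"twist": 0,"hand": 0},
    {"x": 0,"y": 0,"z": 1,"twist": 0,"hand": 0},
    {"x": 0,"y": 0,"z": 0.6,"twist": 0,"hand": 0},
    {"x": 0,"y": 0,"z": 0,"twist": 0,"hand": 0},
    {"x": 0,"y": 0,"z": 0,"twist": 0,"hand": 0},
    {"x": 0,"y": 0,"z": 0,"twist": 0,"hand": 0},
  ],
)

```text
t: 17.8
eef_pos: [661.7, -193.3, 164.5]
orientation: [[-0.316, 0.949, 0.001], [0.949, 0.316, -0.0], [-0.0, 0.001, -1.0]]
wrist_force: [0.1, -0.2, 0.1]
opening: 0.1
gripper_force: 0.0
```

>>> servo_tool(
  series=[
    {"x": 1,"y": 0,"z": -0.23,"twist": 0,"hand": 0},
    {"x": 1,"y": 0,"z": -0.23,"twist": 0,"hand": 0},
    {"x": 1,"y": 0,"z": -0.23,"twist": 0,"hand": 0},
    {"x": 1,"y": 0,"z": -0.23,"twist": 0,"hand": 0},
    {"x": 1,"y": 0,"z": -0.23,"twist": 0,"hand": 0},
    {"x": 1,"y": 0,"z": -0.23,"twist": 0,"hand": 0},
    {"x": 1,"y": 0,"z": -0.23,"twist": 0,"hand": 0},
    {"x": 1,"y": 0,"z": -0.23,"twist": 0,"hand": 0},
    {"x": 1,"y": 0,"z": -0.23,"twist": 0,"hand": 0},
    {"x": 0,"y": 0,"z": 0,"twist": 0,"hand": 0},
  ],
)

```text
t: 18.63
eef_pos: [632.6, -106.1, 185.3]
orientation: [[-0.317, 0.949, 0.001], [0.949, 0.317, -0.0], [-0.0, 0.001, -1.0]]
wrist_force: [0.2, -0.2, 0.2]
opening: 0.0
gripper_force: 0.1
```

>>> servo_tool(
  series=[
    {"x": 0.6,"y": 0,"z": 0.05,"twist": 0,"hand": 0},
    {"x": 0.6,"y": 0,"z": 0.05,"twist": 0,"hand": 0},
    {"x": 0.6,"y": 0,"z": 0.05,"twist": 0,"hand": 0},
    {"x": 0.6,"y": 0,"z": 0.05,"twist": 0,"hand": 0},
    {"x": 0.58,"y": 0,"z": 0.25,"twist": 0,"hand": 0},
    {"x": 0.58,"y": 0,"z": 0.25,"twist": 0,"hand": 0},
    {"x": 0.58,"y": 0,"z": 0.25,"twist": 0,"hand": 0},
    {"x": 0.58,"y": 0,"z": 0.25,"twist": 0,"hand": 0},
    {"x": 0,"y": 0,"z": 0,"twist": 0,"hand": 0},
    {"x": 0,"y": 0,"z": 0,"twist": 0,"hand": 0},
  ],
)

```text
t: 19.47
eef_pos: [619.5, -66.3, 174.4]
orientation: [[-0.317, 0.949, 0.004], [0.949, 0.317, -0.006], [-0.007, 0.002, -1.0]]
wrist_force: [2.5, -19.5, 7.7]
opening: 0.3
gripper_force: 9.7
```

>>> servo_tool(
  series=[
    {"x": 0.43,"y": 0,"z": 0.43,"twist": 0,"hand": 0},
    {"x": 0.43,"y": 0,"z": 0.43,"twist": 0,"hand": 0},
    {"x": 0.43,"y": 0,"z": 0.43,"twist": 0,"hand": 0},
    {"x": 0.43,"y": 0,"z": 0.43,"twist": 0,"hand": 0},
    {"x": 0.2,"y": 0,"z": 0.35,"twist": 0,"hand": 0},
    {"x": 0.2,"y": 0,"z": 0.35,"twist": 0,"hand": 0},
    {"x": 0.2,"y": 0,"z": 0.35,"twist": 0,"hand": 0},
    {"x": 0,"y": 0,"z": 0.3,"twist": 0,"hand": 0},
    {"x": 0,"y": 0,"z": 0,"twist": 0,"hand": 0},
    {"x": 0,"y": 0,"z": 0,"twist": 0,"hand": 0},
  ],
)

```text
t: 20.3
eef_pos: [609.8, -40.2, 141.2]
orientation: [[-0.316, 0.949, -0.002], [0.949, 0.316, 0.001], [0.001, -0.002, -1.0]]
wrist_force: [-0.5, -0.2, 0.4]
opening: 0.4
gripper_force: 0.0
```

>>> servo_tool(
  series=[
    {"x": 0,"y": 0,"z": -3,"twist": 0,"hand": 0},
    {"x": 0,"y": 0,"z": -3,"twist": 0,"hand": 0},
    {"x": 0,"y": 0,"z": -3,"twist": 0,"hand": 0},
    {"x": 0,"y": -3.5,"z": 0,"twist": 0,"hand": 0},
    {"x": 0,"y": -3.5,"z": 0,"twist": 0,"hand": 0},
    {"x": 0,"y": -3.5,"z": 0,"twist": 0,"hand": 0},
    {"x": 0,"y": -3.5,"z": 0,"twist": 0,"hand": 0},
    {"x": 0,"y": -3.5,"z": 0,"twist": 0,"hand": 0},
    {"x": 0,"y": -3.5,"z": 0,"twist": 0,"hand": 0},
    {"x": 0,"y": 0,"z": 0,"twist": 0,"hand": 0},
  ],
)

```text
t: 21.13
eef_pos: [405.6, -107.4, 231.2]
orientation: [[-0.315, 0.949, -0.004], [0.949, 0.315, 0.001], [0.002, -0.004, -1.0]]
wrist_force: [-0.1, 0.9, -0.8]
opening: 0.7
gripper_force: 0.0
```

```bash
python3 - <<'E'
from h import *
a=env.snapshot('top');b=env.snapshot('side')
cv2.imwrite('pics/m4.png',np.hstack([cv2.resize(a[120:360,180:480],(400,320)),cv2.resize(b[140:390,160:440],(400,320))]))
print(env.get_obs()['t'],env.get_obs()['eef_pos'])
E
```

```text
21.2333 [ 410.86967477 -107.25508095  232.3042525 ]
```

View pics/m4.png

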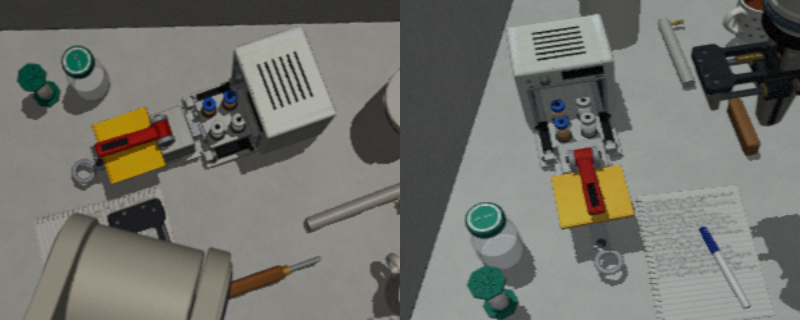

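The lever lies forward over the guard (135,140 in the top half), the carriage is still out, the hook is flat on the worktop and the bystanders haven't moved. I'm handing it in.

```bash
python3 -c "
from workcell import env
print(env.close_job())"
```

```text
the job is handed in; nothing more can be done
None
```

I handed the job in at about 21 s. The carriage is drawn out to its stop, the cam lever is snapped down over the guard, the hook is flat on the worktop, and the jar, timer and tube look undisturbed. The hand-in gave no verdict.

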